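# Make up the pill tower and open the child-safe medicine bottle

### The job

Make up tonight's pill tower: set the compartment that already holds pills in the middle of the little pink tray, and nest the empty compartment fully down on it, since it closes the full one and is to be filled next. Then open the amber medicine bottle: press its child-safe cap down, twist it counter-clockwise while pressing until it is free, and lift it off. Leave the bottle standing upright where it is and the things around alone, and finish holding the cap in the gripper, still and level, a few centimetres clear above the bottle's mouth.

Things in the scene. Friction and masses are not known exactly. Their poses are not given: they have to be found in the camera images.
- saucer: loose little pink tray, a flat slab 75 x 85 mm (its x by y) with rounded corners, 7 mm thick, 0.2 kg; the pill tower is built on it. Origin: centre of its underside, z up; its flat top is 7 mm above the origin.
- full_tray: round white pill compartment with pills in it (below the rim; they stay in). 62 mm across, 24 mm tall: open cup (wall 2.5 mm, opening 57 mm across) from z = 4 to 24 mm, on a narrower foot 52 mm across, 4 mm high, bevelled. Loose, about 0.05 kg. Origin: centre of the foot's underside, z up. Standing on the pink tray, its origin is 7 mm above the tray's origin.
- empty_tray: the same white compartment (62 mm across, 24 mm tall, foot 52 mm, opening 57 mm), but empty: a bare floor. Loose, 0.04 kg. Which of the two lies left and which right changes. Origin: centre of the foot's underside. Nested on the full one, its foot sits in the other's opening (2.5 mm play all round) and its origin is 20 mm above the other's.
- bottle: amber medicine bottle with a paper label, loose on the table, about 0.3 kg: round body 51 mm across up to z = 80 mm, then a neck 34 mm across up to its mouth at z = 100 mm (the cap hides the neck). Origin: centre of its underside, z up.
- cap: white ribbed push-and-turn cap, round, 53 mm across, 25.5 mm tall, 0.035 kg, a part of its own, locked on the bottle's neck with 1.5 mm side play. Origin: centre of its lower edge, z up to its flat top 25.5 mm higher. Closed, its origin is 85.5 mm above the bottle's origin and its top 111 mm above the table. The fingers fit round it at any yaw.
- cap_top (a point): centre of the cap's flat top. To unlock: push the cap down 3 to 5 mm and keep it down while turning it counter-clockwise seen from above. It is free after 40 deg, best 60 deg; an end stop comes at 80 to 90 deg. Then it lifts straight off; 25 mm up it is clear of the neck. Not pushed down it turns about 5 deg either way and will not come off; clockwise it is always stopped.
- liner (a joint): the sprung disc inside the cap that pushes against the bottle's mouth: 0 with the cap closed, positive (m) as the cap is pushed down (locked below 0.003, end stop at 0.005), -0.0027 with the cap off. Pushing takes 4 N at 0, 9 N at 0.003, 11 N at 0.0045, rising steeply at the end stop.
- pill_tub: bystander: white tablet tub with a plain screw cap, 41 mm across, 83 mm tall, loose; origin at the centre of its underside. Not the bottle to be opened.
- water_glass: bystander: small waisted clear glass, 63 mm across, 87 mm tall, loose; origin at the centre of its underside.
- honey_jar: bystander: small jar with a yellow lid, 46 mm across, 68 mm tall, loose; origin at the centre of its underside.

How it is judged:
By the outcome, as a careful person would: the job done as asked, in the order asked, and still so for the second after the job is handed in, while the arm keeps its last pose, push and grip.
It also fails if it takes over 67 s, if anything falls off the work surface, if the arm or the gripper's body presses on something with over 40 N, if the wrist force passes 120 N, or if a joint passes its speed limit or range.

### The arm

A 6-joint arm with a two-finger parallel gripper is mounted at the origin on the work surface; the furniture and walls round the work are solid. World frame = base frame: x ahead of the robot, y to its left, z up, the work surface at z = 0. Lengths are in m, angles in degrees, forces in N, time in s.
With the tool pointing down it reaches from about 0.25 to 0.725 m from the base axis. Payload 9.7 kg.
Tool frame: the origin (TCP) lies midway between the tips of the shut fingers; the grasp point (between the pads) lies 19 mm behind it; z points along the fingers, y is the line along which they close (so a half turn about z gives the same grasp; the last joint's range is limited). The gripper opens to 85 mm and grips with 20 to 120 N. Pads are 22 mm wide; open, the fingers measure 114 mm over their backs; the gripper's body (76 mm by 85 mm) begins 54 mm behind the grasp point. The pads swing forward as they close: fully open they stand 13 mm farther back than shut.
Start: joints at [69.442, 4.979, 10.078, 95.1, 0, 90], TCP at [0.193, 0.515, 0.231] pointing down, gripper open.
Joint ranges: [-179.16, 179.16], [-48.56, 103.87], [-65.8, 70.77], [-126.05, 130.52], [-82.76, 87.17], [-180, 180]. Speed limits (degrees/s): [127.2, 127.2, 147.25, 180, 180, 180].

### API

Orientations are given as [roll, pitch, yaw] about the fixed x, y, z axes, in that order (R = Rz(yaw) Ry(pitch) Rx(roll)).
In Python, from workcell import * gives the robot as it stands.
- The arm moves only by the tool servo_tool, never from a script. Its argument "moves" is a list of rows, each a list of 4 numbers: the shift along the world's x, y, z in shares of 100 cm (1.0 is 100 cm), then the turn about the world's z in normalised numbers (1 is pi/2 rad). A call has 1 to 20 rows; each row is the pose to reach, as a shift and turn from the pose commanded when the call began; what a row does not reach only later rows make up. A row lasts 1/12 s, in which the tool goes at most 41.7 mm and 7.16 degrees, less where a joint would pass 70% of its speed; a pose out of reach is approached as far as the arm can. A call with a gripper value outside its range is refused whole. "claw" is the closure, from 0 (fully open) to 1 (shut), set as the call begins (left out, the last holds). The fingers move at their own pace and stop on an object; "force" is the grip in N (left out, the last holds). Time passes only in rows, so rows that repeat a pose let the fingers close. It gives the time, the measured TCP pose, the force, the opening and the grip force at its end, in the units of the state.
- get_obs(): the state, without advancing time (a new reading comes with each control period).
- camera(name): name is "side" or "top" or "wrist"; returns the picture (400x640x3 uint8, red, green, blue); there is no depth.
- get_calibration(name): a dict with "fx", "fy", "cx", "cy" (pixels), "rvec" (rotation vector, rad) and "tvec" (3), from world to camera coordinates, as OpenCV has them; the wrist camera has in their place "tool_from_camera" (4x4, takes a point from camera to tool coordinates, whose origin is the TCP and whose axes are the flange's). Camera axes: x right, y down, z forward; pixel columns grow to the right and rows downward; lengths in m; the calibration is good to about 2 mm. A picture is of the moment at which its call begins: read the wrist's pose just before it. get_calibration takes no time and is no camera call.
- job_done(): hands the job in; it is judged then, once.
The state is a dict: "time": time; "q": joint angles; "qd": joint speeds; "joint_efforts": joint torques, N m; "ee_pos": TCP position; "tcp_rot": TCP orientation; "wrist_force": force on the tool from outside, world axes, zero at the start; "torque": the same for the moment, N m; "opening": finger opening in m; "grasp_force": force on a finger pad.
Only numpy, scipy, OpenCV 4.12 (cv2) and the standard library are available. Lean on these libraries where they do the work, as an engineer would, in place of code of your own. Each camera call takes 0.05 s, during which the arm holds its last target. There are 200 camera calls.

## Working session

There is one attempt and no reset: what is moved stays moved. The work goes in short steps, Python scripts to look and compute and a tool call to move; the robot and the scene stay as the last step left them, time stands still between calls to the robot, and variables do not carry over. Pictures are saved under pics/ and viewed, at most 10 in all, crops included, and the job is handed in when it is done.

Besides the shell and the picture viewer there is one more tool, called after ">>>" as name([rows], argument=value, ...), one row to a line, values as JSON. servo_tool: Moves the arm, as the interface text tells. Its arguments: {"type":"object","properties":{"moves":{"type":"array","items":{"type":"array","items":{"type":"number"}}},"claw":{"type":"number"},"force":{"type":"number"}},"required":["moves"]}

```bash
mkdir -p pics; ls; python3 - <<'E'
from workcell import *
import cv2
for n in ["top","side"]:
    im=camera(n); cv2.imwrite(f"pics/{n}0.png",im[:,:,::-1]); print(n,get_calibration(n))
o=get_obs(); print(o)
print(get_calibration("wrist"))
E
```

```text
pics
top {'fx': 371.98996470624746, 'fy': 371.98996470624746, 'cx': 320.1162184149438, 'cy': 198.7829824931682, 'rvec': array([ 2.12328188, -2.13007062,  0.1999678 ]), 'tvec': array([-0.0553585 ,  0.46600286,  0.97398763])}
side {'fx': 470.7281543927771, 'fy': 470.7281543927771, 'cx': 324.9087416573894, 'cy': 197.75679618260008, 'rvec': array([ 2.04149043, -0.53112385,  0.33016548]), 'tvec': array([-0.41493374,  0.1623275 ,  1.0210071 ])}
{'time': 0.1, 'q': array([6.94424088e+01, 5.00832656e+00, 1.00390059e+01, 9.51000403e+01,
       1.51846943e-04, 9.00009449e+01]), 'qd': array([ 0.02219622, -0.0759031 ,  0.12327478,  0.07305849,  0.06482271,
       -0.00018152]), 'joint_efforts': array([ 1.45669062e-03, -5.21563768e+01,  4.65651619e+01,  1.60707260e-02,
        6.93191637e-07, -2.94050245e-06]), 'ee_pos': array([0.19305776, 0.51478059, 0.23065045]), 'tcp_rot': array([-1.79930639e+02, -1.50702972e-04,  1.59441464e+02]), 'wrist_force': array([ 0.0575735 ,  0.31574857, -0.18914435]), 'torque': array([-0.0273908 ,  0.05418292,  0.02058462]), 'grasp_force': 0.0, 'opening': 0.08547356285428555}
{'fx': 287.1509312752562, 'fy': 287.1509312752562, 'cx': 321.9122905377625, 'cy': 200.08660361238697, 'tool_from_camera': array([[ 4.91009933e-04, -9.59527625e-01, -2.81614089e-01,
         7.26871912e-02],
       [ 9.99999862e-01,  4.18004887e-04,  3.19311541e-04,
        -5.26329493e-04],
       [-1.88672179e-04, -2.81614207e-01,  9.59527698e-01,
        -1.42898435e-01],
       [ 0.00000000e+00,  0.00000000e+00,  0.00000000e+00,
         1.00000000e+00]])}
```

View pics/top0.png

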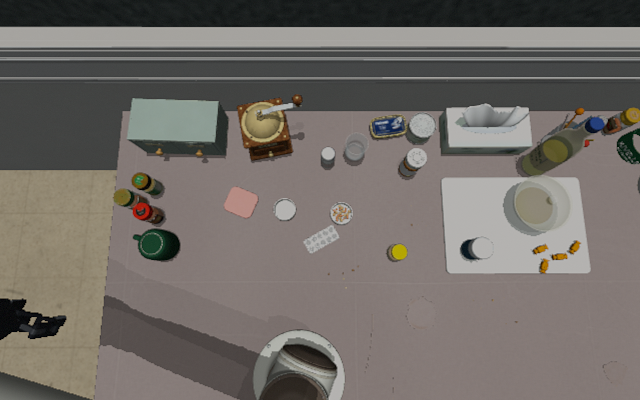

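View pics/side0.png

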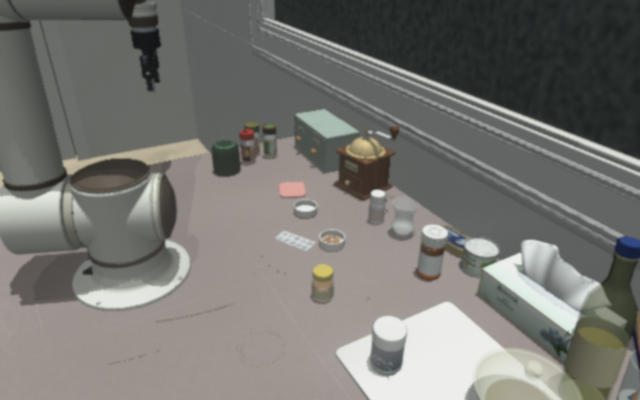

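The top view shows the pink tray at (241,202), the empty compartment at (285,209), the full one at (341,213) and the bottle's cap at (416,158). The tub is at (328,155), the glass at (355,147), the honey jar at (399,252), and a tin behind the bottle at (421,127). The side view agrees, with the cap at (433,235).

```bash
cat > h.py <<'E'
from workcell import *
import cv2, numpy as np
from scipy.spatial.transform import Rotation as Ro
def pose(name,o=None):
    c=get_calibration(name)
    if name=="wrist":
        T=np.array(c["tool_from_camera"]); R=Ro.from_euler("xyz",o["tcp_rot"],degrees=True).as_matrix()
        return c,R@T[:3,:3],R@T[:3,3]+o["ee_pos"]
    R=cv2.Rodrigues(c["rvec"])[0]; return c,R.T,-R.T@c["tvec"]
def cast(P,uv,z):
    c,R,t=P; uv=np.atleast_2d(np.asarray(uv,float))
    d=np.c_[(uv[:,0]-c["cx"])/c["fx"],(uv[:,1]-c["cy"])/c["fy"],np.ones(len(uv))]@R.T
    return t+d*((z-t[2])/d[:,2])[:,None]
def proj(P,X):
    c,R,t=P; p=(np.atleast_2d(X)-t)@R; return np.c_[c["fx"]*p[:,0]/p[:,2]+c["cx"],c["fy"]*p[:,1]/p[:,2]+c["cy"]]
def big(m,near):
    "contour of the mask whose centre is nearest to a pixel"
    cs=[k for k in cv2.findContours(m.astype(np.uint8),cv2.RETR_EXTERNAL,cv2.CHAIN_APPROX_NONE)[0] if cv2.contourArea(k)>40]
    return min(cs,key=lambda k:np.hypot(*(k[:,0].mean(0)-near)))[:,0]
E
python3 - <<'E'
from h import *
im=cv2.imread("pics/top0.png"); P=pose("top"); hsv=cv2.cvtColor(im,cv2.COLOR_BGR2HSV).astype(int)
print("cam",P[2])
for n,uv in dict(pink=(241,202),empty=(285,209),full=(341,213),cap=(416,158)).items(): print(n,hsv[uv[1],uv[0]], hsv[uv[1]-18,uv[0]+14])
pk=big((hsv[...,1]>75)&(im[...,2]>170),(241,202)); w=cast(P,pk,.007)[:,:2].astype(np.float32); print("pink",cv2.minAreaRect(w*1000))
wh=(im.min(2)>165)
for n,uv,z in [("empty",(285,209),.024),("full",(341,213),.024),("cap",(416,158),.111),("tub",(328,155),.083)]:
    k=big(wh,uv); w=cast(P,k,z)[:,:2]*1000; c,r=cv2.minEnclosingCircle(w.astype(np.float32)); print(n,np.round(c,1),round(r*2,1),cv2.minAreaRect(w.astype(np.float32))[1])
for n,uv,z in [("glass",(355,147),.087),("honey",(399,252),.068),("tin",(421,127),.06),("mill",(270,150),.05)]: print(n,cast(P,uv,z)*1000)
E
```

```text
cam [ 0.27985096 -0.05287803  1.04295853]
pink [  4  68 181] [  6  27 134]
empty [ 23   6 180] [  6  28 135]
full [ 18  67 157] [  7  25 135]
cap [ 23   6 179] [  9  26 135]
pink ((654.3373413085938, 102.20059204101562), (17.514808654785156, 77.1121597290039), 10.278640747070312)
empty [437.2  40.6] 55.5 (50.111698150634766, 47.65321731567383)
full [358.1 -60. ] 91.4 (39.45808029174805, 89.34949493408203)
cap [ 563.3 -308. ] 49.9 (46.863162994384766, 48.88525390625)
tub [584.2 -78. ] 32.4 (31.105634689331055, 29.15139389038086)
glass [[ 598.76612438 -150.80451231   87.        ]]
honey [[ 319.93403978 -261.2429588    68.        ]]
tin [[ 665.60618052 -339.00619191   60.        ]]
mill [[602.96157238  82.10751957  50.        ]]
```

```bash
python3 - <<'E'
from h import *
im=cv2.imread("pics/top0.png"); P=pose("top"); hsv=cv2.cvtColor(im,cv2.COLOR_BGR2HSV).astype(int)
pk=big((hsv[...,1]>48)&(im[...,2]>150)&(hsv[...,0]<12),(241,202)); w=cast(P,pk,.007)[:,:2]*1000; print("pink",cv2.minAreaRect(w.astype(np.float32)))
bg=np.array(cv2.medianBlur(im,3),int); 
d=(im.min(2)>148)|((hsv[...,1]>60))
for n,uv,z in [("empty",(285,209),.024),("full",(341,213),.024),("cap",(416,158),.111),("honey",(399,252),.068)]:
    k=big(d,uv); w=cast(P,k,z)[:,:2]*1000; c,r=cv2.minEnclosingCircle(w.astype(np.float32)); print(n,np.round(c,1),round(r*2,1),cv2.minAreaRect(w.astype(np.float32))[::2],cv2.minAreaRect(w.astype(np.float32))[1],k.mean(0))
cv2.imwrite("pics/c1.png",cv2.resize(im[120:270,220:440],None,fx=3.6,fy=3.6,interpolation=cv2.INTER_CUBIC))
E
```

```text
pink ((464.8468322753906, 168.34994506835938), (84.2539291381836, 73.3021240234375), 66.78043365478516)
empty [442.2  43.1] 61.3 ((439.2645568847656, 39.72478103637695), 84.77896118164062) (53.93794631958008, 53.94496536254883) [284.8245614  209.43859649]
full [ 431.3 -115.1] 61.6 ((427.8971252441406, -115.97227478027344), 89.49300384521484) (58.17686080932617, 53.123741149902344) [342.17647059 213.23529412]
cap [ 563.6 -308.4] 51.2 ((563.2883911132812, -308.1917419433594), 89.85245513916016) (49.82722854614258, 48.714229583740234) [416.73584906 156.88679245]
honey [ 320.  -256.1] 53.4 ((319.25225830078125, -256.3627624511719), 22.559377670288086) (41.08641052246094, 52.30348587036133) [396.74074074 252.11111111]
```

View pics/c1.png

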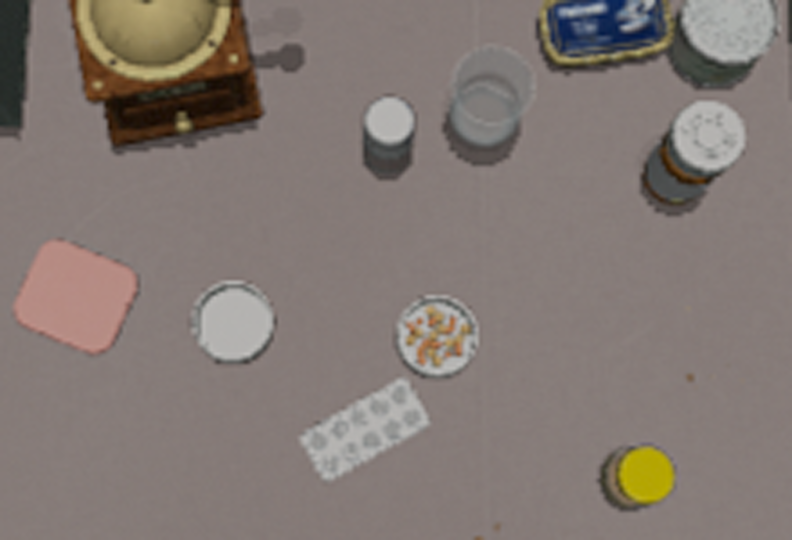

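The crop shows the empty compartment at (234,321), the full one at (437,337) with the blister pack just below-left of it, and the pink tray at (76,296). I'll move over the row for a closer wrist view.

The manual's scale: shifts go in shares of 100 cm and turns go in shares of pi/2 rad. Converting my numbers, -47.5 cm / 100 = -0.475, 23.7 cm / 100 = 0.237.

>>> servo_tool([
  [0.03,-0.06,0,0],
  [0.06,-0.12,0,0],
  [0.085,-0.17,0,0],
  [0.11,-0.22,0,0],
  [0.13,-0.26,0,0],
  [0.15,-0.3,0,0],
  [0.17,-0.34,0,0],
  [0.19,-0.38,0,0],
  [0.21,-0.42,0,0],
  [0.225,-0.45,0,0],
  [0.235,-0.47,0,0],
  [0.237,-0.475,0,0],
  [0.237,-0.475,0,0],
  [0.237,-0.475,0,0],
], claw=0)

```text
time: 1.27
ee_pos: [0.4315, 0.0358, 0.2306]
tcp_rot: [-179.9, -0.0, 159.2]
wrist_force: [0.1, 0.4, -0.3]
opening: 0.0858
grasp_force: 0.0
```

```bash
cat > look.py <<'E'
from h import *
def circ(P,im,near_world,z,thr=140,rng=45):
    "circle of the bright disc near a world point, at rim height z, mm"
    hsv=cv2.cvtColor(im,cv2.COLOR_BGR2HSV).astype(int)
    k=big((im.min(2)>thr)|(hsv[...,1]>60),proj(P,[*near_world,z])[0]); h=cv2.convexHull(k.astype(np.int32))[:,0]
    w=(cast(P,h,z)[:,:2]*1000).astype(np.float32); c,r=cv2.minEnclosingCircle(w); e=cv2.fitEllipse(w) if len(w)>5 else None
    return np.round(c,1),round(2*r,1),np.round(e[0],1),np.round(e[1],1)
def snap(name):
    o=get_obs(); im=camera("wrist")[:,:,::-1].copy(); cv2.imwrite(f"pics/{name}.png",im); return o,im,pose("wrist",o)
E
python3 - <<'E'
from look import *
o,im,P=snap("w1"); print(o["ee_pos"],o["tcp_rot"],o["time"],o["q"])
hsv=cv2.cvtColor(im,cv2.COLOR_BGR2HSV).astype(int)
k=big((hsv[...,1]>48)&(im[...,2]>150)&(hsv[...,0]<12),proj(P,[.465,.168,.007])[0]); print("pink",cv2.minAreaRect((cast(P,k,.007)[:,:2]*1000).astype(np.float32)))
for n,c in [("empty",(.442,.043)),("full",(.431,-.115))]: print(n,circ(P,im,c,.024),proj(P,[*c,.024]))
E
```

```text
[0.43154894 0.03581041 0.23055661] [-1.79926124e+02 -5.18929739e-03  1.59165171e+02] 1.2667 [ 4.78596267e+00 -1.08896711e+01 -5.20391165e+00  9.57223833e+01
 -6.43680848e-02  2.56208093e+01]
pink ((462.7613220214844, 167.19825744628906), (86.20549011230469, 74.22444915771484), 69.1964111328125)
empty (array([458.4,  14.4]), 813.4, array([424.8,  10.4]), array([561.2, 832.5])) [[330.84430383 182.65374781]]
full (array([458.4,  14.4]), 813.4, array([424.8,  10.4]), array([561.2, 832.5])) [[213.14972623 217.28899209]]
```

View pics/w1.png

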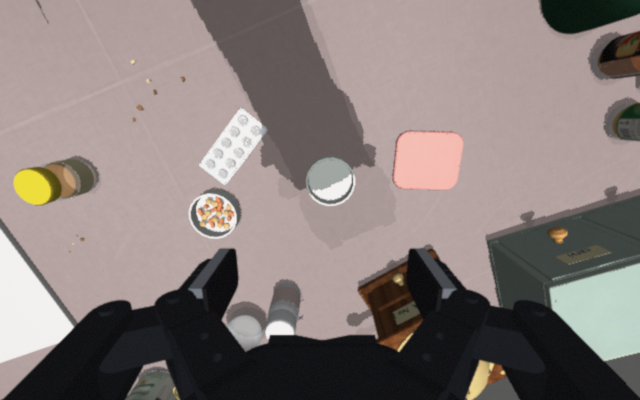

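The wrist view shows the full compartment at (214,214), the empty one in shadow at (330,181), the pink tray at (428,160) and the blister pack at (233,145).

```bash
python3 - <<'E'
from look import *
o=get_obs(); im=cv2.imread("pics/w1.png"); P=pose("wrist",o)
hsv=cv2.cvtColor(im,cv2.COLOR_BGR2HSV).astype(int)
for row,c in ((214,range(180,250,2)),(180,range(298,364,2))): print([(c_,*hsv[row,c_][1:]) for c_ in c])
m=((hsv[...,1]<16)|(hsv[...,1]>60))
for n,u in [("empty",(330,181)),("full",(214,214))]:
    mm=np.zeros(m.shape,np.uint8); cv2.circle(mm,u,31,1,-1); k=big(cv2.morphologyEx((m*mm).astype(np.uint8),cv2.MORPH_OPEN,np.ones((2,2))),u)
    h=cv2.convexHull(k.astype(np.int32))[:,0]; w=(cast(P,h,.024)[:,:2]*1000).astype(np.float32)
    print(n,cv2.minEnclosingCircle(w),cv2.fitEllipse(w))
E
```

```text
[(180, np.int64(28), np.int64(184)), (182, np.int64(28), np.int64(183)), (184, np.int64(26), np.int64(183)), (186, np.int64(27), np.int64(182)), (188, np.int64(18), np.int64(210)), (190, np.int64(6), np.int64(198)), (192, np.int64(8), np.int64(92)), (194, np.int64(9), np.int64(89)), (196, np.int64(3), np.int64(170)), (198, np.int64(14), np.int64(237)), (200, np.int64(116), np.int64(237)), (202, np.int64(142), np.int64(192)), (204, np.int64(115), np.int64(193)), (206, np.int64(108), np.int64(236)), (208, np.int64(107), np.int64(238)), (210, np.int64(68), np.int64(219)), (212, np.int64(3), np.int64(232)), (214, np.int64(5), np.int64(225)), (216, np.int64(92), np.int64(221)), (218, np.int64(107), np.int64(237)), (220, np.int64(105), np.int64(239)), (222, np.int64(34), np.int64(218)), (224, np.int64(73), np.int64(235)), (226, np.int64(102), np.int64(238)), (228, np.int64(98), np.int64(204)), (230, np.int64(124), np.int64(225)), (232, np.int64(138), np.int64(240)), (234, np.int64(44), np.int64(239)), (236, np.int64(6), np.int64(177)), (238, np.int64(9), np.int64(87)), (240, np.int64(16), 
[... 959 characters left out ...]
64(201)), (344, np.int64(3), np.int64(243)), (346, np.int64(3), np.int64(244)), (348, np.int64(2), np.int64(244)), (350, np.int64(3), np.int64(241)), (352, np.int64(4), np.int64(128)), (354, np.int64(4), np.int64(231)), (356, np.int64(25), np.int64(171)), (358, np.int64(27), np.int64(167)), (360, np.int64(27), np.int64(168)), (362, np.int64(30), np.int64(170))]
empty ((440.275390625, 45.79360580444336), 32.346927642822266) ((440.4616394042969, 45.527652740478516), (62.002838134765625, 64.43919372558594), 74.35456085205078)
full ((428.8264465332031, -108.77466583251953), 34.771419525146484) ((428.54339599609375, -109.32246398925781), (62.22113037109375, 69.97142028808594), 22.877857208251953)
```

Converted, -15 cm / 100 = -0.15, -14 cm / 100 = -0.14.

>>> servo_tool([
  [0,-0.03,-0.01,0],
  [0,-0.06,-0.03,0],
  [0,-0.09,-0.05,0],
  [0,-0.12,-0.07,0],
  [0,-0.14,-0.09,0],
  [0,-0.15,-0.1,0],
  [0,-0.15,-0.1,0],
  [0,-0.15,-0.1,0],
])

```text
time: 1.98
ee_pos: [0.4299, -0.1093, 0.1314]
tcp_rot: [180.0, -0.1, 159.4]
wrist_force: [0.1, 0.8, 0.4]
opening: 0.0853
grasp_force: 0.0
```

```bash
cat >> look.py <<'E'
def ring(o,im,P,guess,z,rad=.0345):
    "white compartment rim: low/high-saturation blob inside a gate round the guess; mm"
    hsv=cv2.cvtColor(im,cv2.COLOR_BGR2HSV).astype(int); m=((hsv[...,1]<16)&(im.max(2)>60))|(hsv[...,1]>60)
    for _ in range(3):
        a=np.linspace(0,6.283,60); g=proj(P,np.c_[guess[0]+rad*np.cos(a),guess[1]+rad*np.sin(a),np.full(60,z)])
        mm=np.zeros(m.shape,np.uint8); cv2.fillPoly(mm,[g.round().astype(np.int32)],1)
        k=big(cv2.morphologyEx((m*mm).astype(np.uint8),cv2.MORPH_OPEN,np.ones((3,3))),g.mean(0))
        w=(cast(P,cv2.convexHull(k.astype(np.int32))[:,0],z)[:,:2]*1000).astype(np.float32); e=cv2.fitEllipse(w); guess=np.array(e[0])/1000
    return np.round(e[0],1),np.round(e[1],1)
E
python3 - <<'E'
from look import *
o,im,P=snap("w2"); print(o["ee_pos"],o["tcp_rot"],o["time"])
for r in (.033,.035,.037): print(ring(o,im,P,(.43,-.113),.024,r))
cv2.imwrite("pics/w2v.png",im)
E
```

```text
[ 0.42993033 -0.10925225  0.13140312] [ 1.79982089e+02 -5.11972468e-02  1.59426218e+02] 1.9833
(array([ 428.2, -115.1]), array([61.6, 64.8]))
(array([ 428.2, -115.1]), array([61.6, 64.8]))
(array([ 428.2, -115.1]), array([61.6, 64.8]))
```

View pics/w2.png

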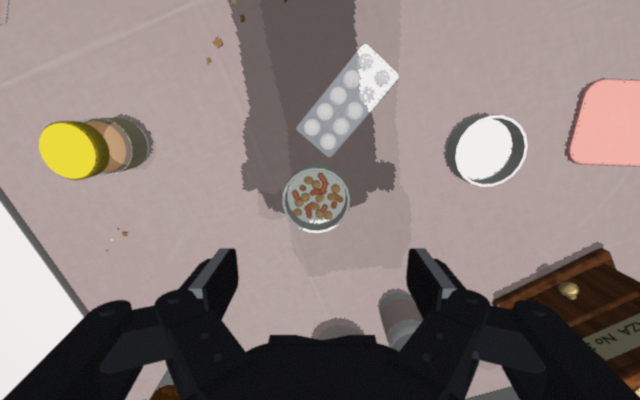

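The full compartment is at pixel (317,199), centred between the open fingers, and the blister pack is clear of both. I'm descending on it now.

Converted, -13.1 cm / 100 = -0.131, -12.4 cm / 100 = -0.124.

>>> servo_tool([
  [-0.001,-0.005,-0.03,0],
  [-0.001,-0.005,-0.06,0],
  [-0.001,-0.005,-0.09,0],
  [-0.001,-0.005,-0.11,0],
  [-0.001,-0.005,-0.124,0],
  [-0.001,-0.005,-0.131,0],
  [-0.001,-0.005,-0.131,0],
  [-0.001,-0.005,-0.131,0],
])

```text
time: 2.7
ee_pos: [0.4299, -0.1145, 0.0015]
tcp_rot: [180.0, 0.1, 159.5]
wrist_force: [0.8, -0.1, 0.7]
opening: 0.0852
grasp_force: 0.0
```

>>> servo_tool([
  [0,0,0,0],
  [0,0,0,0],
  [0,0,0,0],
  [0,0,0,0],
  [0,0,0,0],
  [0,0,0,0],
  [0,0,0,0],
  [0,0,0,0],
], claw=1, force=25)

```text
time: 3.37
ee_pos: [0.4301, -0.1151, 0.0019]
tcp_rot: [180.0, 0.1, 159.4]
wrist_force: [-1.6, 2.7, 6.7]
opening: 0.0612
grasp_force: 26.4
```

Converted, 5 cm / 100 = 0.05, 4.5 cm / 100 = 0.045.

>>> servo_tool([
  [0,0,0.005,0],
  [0,0,0.015,0],
  [0,0,0.03,0],
  [0,0,0.045,0],
  [0,0,0.05,0],
  [0,0,0.05,0],
])

```text
time: 3.87
ee_pos: [0.4302, -0.1154, 0.0523]
tcp_rot: [180.0, 0.2, 159.4]
wrist_force: [0.5, -0.6, -0.3]
opening: 0.0617
grasp_force: 27.6
```

```bash
python3 - <<'E'
from look import *
o,im,P=snap("w3"); print(o["ee_pos"],o["tcp_rot"],o["time"],o["opening"],o["wrist_force"])
print(ring(o,im,P,o["ee_pos"][:2],.074),ring(o,im,P,(.442,.044),.024))
s=camera("side"); c=cv2.resize(s[190:310,270:400,::-1],None,fx=3,fy=3,interpolation=cv2.INTER_CUBIC)
v=np.zeros((400,640+390,3),np.uint8); v[:,:640]=im; v[:360,640:]=c; cv2.imwrite("pics/v3.png",cv2.resize(v,(800,311)))
E
```

```text
[ 0.43022724 -0.11536804  0.05230519] [179.98534975   0.18199601 159.4350242 ] 3.8667 0.061689611275233106 [ 0.51183808 -0.59701129 -0.28150861]
(array([ 427.6, -114.9]), array([61.6, 67.4])) (array([439.2,  39.2]), array([63. , 69.7]))
```

View pics/v3.png

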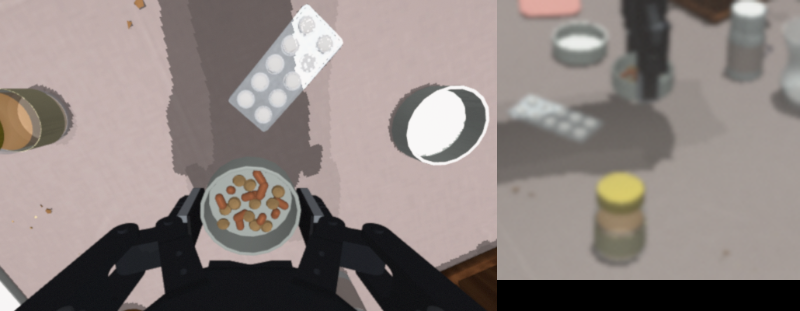

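The full compartment is held level, with its pills in, and is centred on the TCP. I'll carry it to the pink tray.

Converted, 28.3 cm / 100 = 0.283, 27.8 cm / 100 = 0.278.

>>> servo_tool([
  [0.001,0.01,0.01,0],
  [0.003,0.03,0.025,0],
  [0.007,0.055,0.03,0],
  [0.01,0.083,0.03,0],
  [0.013,0.11,0.03,0],
  [0.016,0.138,0.03,0],
  [0.02,0.166,0.03,0],
  [0.023,0.194,0.03,0],
  [0.026,0.22,0.03,0],
  [0.03,0.245,0.03,0],
  [0.032,0.265,0.02,0],
  [0.034,0.278,0.01,0],
  [0.034,0.283,0,0],
  [0.034,0.283,-0.01,0],
  [0.034,0.283,-0.02,0],
  [0.034,0.283,-0.025,0],
  [0.034,0.283,-0.025,0],
  [0.034,0.283,-0.025,0],
])

```text
time: 5.47
ee_pos: [0.463, 0.1672, 0.0251]
tcp_rot: [-180.0, -0.0, 159.4]
wrist_force: [0.1, -0.1, -1.2]
opening: 0.0614
grasp_force: 27.6
```

```bash
python3 - <<'E'
from look import *
o,im,P=snap("w4"); print(o["ee_pos"],o["tcp_rot"],o["time"],o["opening"])
hsv=cv2.cvtColor(im,cv2.COLOR_BGR2HSV).astype(int); m=((hsv[...,1]>48)&((hsv[...,0]<12)|(hsv[...,0]>172))&(im[...,2]>70)); 
k=np.argwhere(m)[:,::-1]; w=cast(P,k,.007)[:,:2]*1000; w=w[np.hypot(*(w-[464,168]).T)<62].astype(np.float32)
print(cv2.minAreaRect(w)); print(ring(o,im,P,(.441,.045),.024))
t=camera("top"); T=pose("top"); h2=cv2.cvtColor(t[:,:,::-1].copy(),cv2.COLOR_BGR2HSV)
v=np.zeros((400,800,3),np.uint8); v[:,:640]=im; cv2.imwrite("pics/v4.png",v[:,:640])
E
```

```text
[0.46301222 0.16716608 0.0251335 ] [-1.79979016e+02 -1.94241780e-02  1.59374196e+02] 5.4667 0.06139114197960924
((463.5724182128906, 167.50286865234375), (84.05111694335938, 77.01275634765625), 67.52019500732422)
(array([439.6,  46.4]), array([63.7, 70.2]))
```

View pics/v4.png

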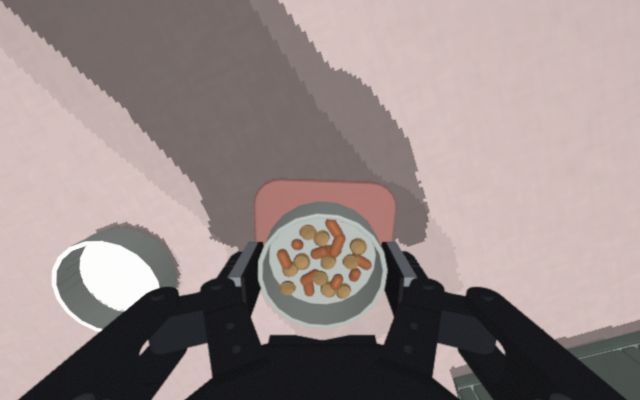

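The pink tray's edges frame the held compartment, which is centred over it in the view at (322,268). I'll lower it 18 mm and release.

Converted, -1.8 cm / 100 = -0.018, -1.7 cm / 100 = -0.017.

>>> servo_tool([
  [0.001,0,-0.006,0],
  [0.001,0,-0.012,0],
  [0.001,0,-0.015,0],
  [0.001,0,-0.017,0],
  [0.001,0,-0.018,0],
  [0.001,0,-0.018,0],
  [0.001,0,-0.018,0],
])

```text
time: 6.15
ee_pos: [0.4639, 0.1678, 0.0089]
tcp_rot: [-180.0, 0.0, 159.4]
wrist_force: [-9.1, -4.0, 18.7]
opening: 0.0612
grasp_force: 29.3
```

Converted, -12.2 cm / 100 = -0.122, -11 cm / 100 = -0.11.

>>> servo_tool([
  [0,0,0,0],
  [0,0,0,0],
  [0,0,0,0],
  [0,0,0,0],
  [0,0,0,0],
  [0,0,0.02,0],
  [0,0,0.05,0],
  [0,0,0.08,0],
  [0,-0.01,0.1,0],
  [-0.01,-0.03,0.11,0],
  [-0.015,-0.06,0.11,0],
  [-0.02,-0.09,0.11,0],
  [-0.022,-0.11,0.11,0],
  [-0.022,-0.122,0.11,0],
  [-0.022,-0.122,0.11,0],
  [-0.022,-0.122,0.11,0],
], claw=0)

```text
time: 7.48
ee_pos: [0.4422, 0.0456, 0.1172]
tcp_rot: [180.0, 0.0, 159.4]
wrist_force: [-1.1, 0.7, 0.1]
opening: 0.0853
grasp_force: 0.0
```

```bash
python3 - <<'E'
from look import *
o,im,P=snap("w5"); print(o["ee_pos"],o["tcp_rot"],o["time"],o["opening"])
print(ring(o,im,P,(.441,.045),.024), "full",ring(o,im,P,(.464,.167),.031))
hsv=cv2.cvtColor(im,cv2.COLOR_BGR2HSV).astype(int)
k=big((hsv[...,1]>48)&(im[...,2]>110)&((hsv[...,0]<12)|(hsv[...,0]>172)),proj(P,[.465,.168,.007])[0]); print("pink",cv2.minAreaRect((cast(P,k,.007)[:,:2]*1000).astype(np.float32)))
cv2.imwrite("pics/v5.png",im)
E
```

```text
[0.44218131 0.0456384  0.1172433 ] [1.79989576e+02 1.69665471e-03 1.59354755e+02] 7.4833 0.0853374607543443
(array([439.7,  42.9]), array([61.6, 64.5])) full (array([459.9, 165.7]), array([67.5, 68.7]))
pink ((458.35760498046875, 155.92333984375), (11.101125717163086, 5.727099418640137), 10.74202823638916)
```

View pics/v5.png

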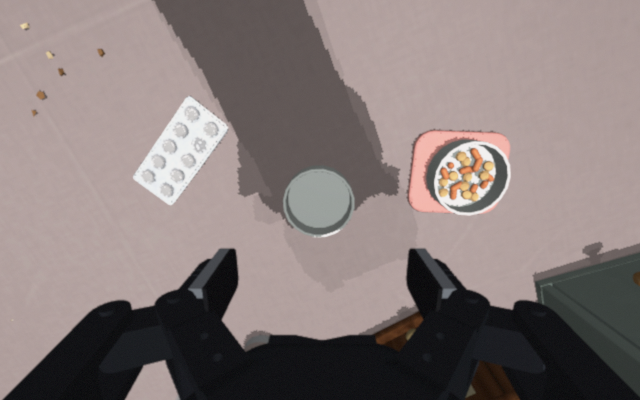

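The full compartment sits on the pink tray at (468,178) with pink showing all round. The empty one is centred between the fingers at (319,202). I'm descending to grasp it.

Converted, -11.1 cm / 100 = -0.111, -10.3 cm / 100 = -0.103.

>>> servo_tool([
  [-0.001,-0.003,-0.03,0],
  [-0.001,-0.003,-0.06,0],
  [-0.001,-0.003,-0.085,0],
  [-0.001,-0.003,-0.103,0],
  [-0.001,-0.003,-0.111,0],
  [-0.001,-0.003,-0.111,0],
  [-0.001,-0.003,-0.111,0],
])

```text
time: 8.12
ee_pos: [0.4413, 0.0435, 0.0068]
tcp_rot: [180.0, -0.0, 159.5]
wrist_force: [1.1, -0.6, 0.6]
opening: 0.0852
grasp_force: 0.0
```

>>> servo_tool([
  [0,0,0,0],
  [0,0,0,0],
  [0,0,0,0],
  [0,0,0,0],
  [0,0,0,0],
  [0,0,0,0],
  [0,0,0,0],
  [0,0,0,0],
], claw=1, force=25)

```text
time: 8.78
ee_pos: [0.4421, 0.0432, 0.0081]
tcp_rot: [179.9, 0.1, 159.4]
wrist_force: [-1.4, 1.6, 6.9]
opening: 0.0616
grasp_force: 26.1
```

Converted, 8 cm / 100 = 0.08, 7.5 cm / 100 = 0.075.

>>> servo_tool([
  [0,0,0.005,0],
  [0,0,0.02,0],
  [0,0,0.04,0],
  [0,0,0.06,0],
  [0,0,0.075,0],
  [0,0,0.08,0],
  [0,0,0.08,0],
  [0,0,0.08,0],
])

```text
time: 9.45
ee_pos: [0.4412, 0.043, 0.0861]
tcp_rot: [180.0, 0.0, 159.4]
wrist_force: [-0.2, -0.5, 0.3]
opening: 0.0608
grasp_force: 27.4
```

```bash
cat > tower.py <<'E'
from look import *
def tower(im,P,zr=.031,c0=(.464,.1675)):
    hsv=cv2.cvtColor(im,cv2.COLOR_BGR2HSV).astype(int); g=proj(P,[*c0,.015])[0]; r=np.hypot(*(proj(P,[c0[0]+.075,c0[1],.015])[0]-g))
    yy,xx=np.mgrid[:400,:640]; gate=np.hypot(xx-g[0],yy-g[1])<r
    pk=(hsv[...,1]>48)&((hsv[...,0]<12)|(hsv[...,0]>172))&gate&(im[...,2]>110)
    w=(cast(P,np.argwhere(pk)[:,::-1],.007)[:,:2]*1000).astype(np.float32); w=w[np.hypot(*(w-np.array(c0)*1000).T)<60]; a=cv2.minAreaRect(w)
    wh=((hsv[...,1]<16)&(im.max(2)>60)&gate).astype(np.uint8); k=big(cv2.morphologyEx(wh,cv2.MORPH_OPEN,np.ones((2,2))),proj(P,[*c0,zr])[0])
    e=cv2.fitEllipse((cast(P,cv2.convexHull(k.astype(np.int32))[:,0],zr)[:,:2]*1000).astype(np.float32))
    return np.round(a[0],1),np.round(a[1],1),"rim",np.round(e[0],1),np.round(e[1],1)
E
python3 - <<'E'
from tower import *
print("w5",tower(cv2.imread("pics/w5.png"),pose("wrist",dict(ee_pos=np.array([.44218,.04564,.11724]),tcp_rot=[180,0,159.355]))))
o,im,P=snap("w6"); print(o["ee_pos"],o["tcp_rot"],o["time"],o["opening"])
print(tower(im,P)); zc=o["ee_pos"][2]-.006+.024; print("held",ring(o,im,P,o["ee_pos"][:2],zc))
t=camera("top")[:,:,::-1].copy(); print("top",tower(t,pose("top")))
E
```

```text
w5 (array([462.6, 166.7]), array([85.6, 75. ]), 'rim', array([462.4, 165.9]), array([60.9, 68.7]))
[0.44117003 0.04295312 0.08609229] [1.79994930e+02 1.21905651e-02 1.59439334e+02] 9.45 0.06077444521271308
(array([462.5, 166.5]), array([85.5, 74.9]), 'rim', array([461.9, 165.5]), array([61.4, 70.7]))
held (array([437.1,  43.9]), array([60.3, 65.8]))
top (array([0., 0.]), array([0., 0.]), 'rim', array([459.3, 161.3]), array([140.9, 147.2]))
```

Converted, 12.5 cm / 100 = 0.125, 2.4 cm / 100 = 0.024.

>>> servo_tool([
  [0.001,0.005,0,0],
  [0.003,0.02,0,0],
  [0.007,0.04,0,0],
  [0.012,0.065,0,0],
  [0.017,0.09,0,0],
  [0.021,0.11,-0.005,0],
  [0.024,0.121,-0.01,0],
  [0.024,0.125,-0.02,0],
  [0.024,0.125,-0.028,0],
  [0.024,0.125,-0.03,0],
  [0.024,0.125,-0.03,0],
  [0.024,0.125,-0.03,0],
])

```text
time: 10.55
ee_pos: [0.465, 0.1671, 0.0562]
tcp_rot: [-180.0, -0.0, 159.4]
wrist_force: [-0.1, 0.6, -0.3]
opening: 0.0611
grasp_force: 27.4
```

```bash
python3 - <<'E'
from tower import *
o,im,P=snap("w7"); print(o["ee_pos"],o["tcp_rot"],o["time"],o["opening"],o["wrist_force"])
print("held",ring(o,im,P,o["ee_pos"][:2],o["ee_pos"][2]-.008+.024))
s=camera("side")[:,:,::-1]; S=pose("side"); g=proj(S,[.464,.167,.04])[0].round().astype(int); print(g)
c=cv2.resize(s[g[1]-40:g[1]+40,g[0]-50:g[0]+50],None,fx=4,fy=4,interpolation=cv2.INTER_CUBIC)
v=np.zeros((400,800,3),np.uint8); v[:,:400]=im[:,120:520]; v[:320,400:]=c; cv2.imwrite("pics/v7.png",v)
E
```

```text
[0.46497375 0.16708238 0.05620298] [-1.79979840e+02 -1.01953842e-02  1.59377134e+02] 10.55 0.06108814813048993 [-0.14185719  0.59564884 -0.29744358]
held (array([460.3, 168.3]), array([63.8, 69.4]))
[292 178]
```

View pics/v7.png

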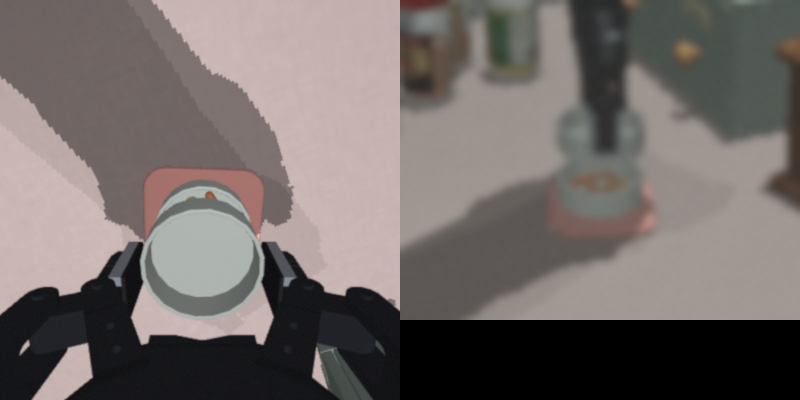

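The empty compartment is held level above the full one, with both centres near column 203. I'll lower it gently and watch the force.

Converted, -2 cm / 100 = -0.02, -1.8 cm / 100 = -0.018.

>>> servo_tool([
  [0,0,-0.005,0],
  [0,0,-0.01,0],
  [0,0,-0.015,0],
  [0,0,-0.018,0],
  [0,0,-0.02,0],
  [0,0,-0.02,0],
  [0,0,-0.02,0],
])

```text
time: 11.23
ee_pos: [0.4651, 0.168, 0.0362]
tcp_rot: [-180.0, -0.0, 159.4]
wrist_force: [0.8, 0.5, 0.2]
opening: 0.0612
grasp_force: 27.4
```

>>> servo_tool([
  [0,0,-0.001,0],
  [0,0,-0.002,0],
  [0,0,-0.003,0],
  [0,0,-0.003,0],
  [0,0,-0.003,0],
])

```text
time: 11.65
ee_pos: [0.4654, 0.1681, 0.035]
tcp_rot: [179.9, 0.1, 159.4]
wrist_force: [-4.7, -1.8, 13.6]
opening: 0.0611
grasp_force: 28.6
```

Converted, 10 cm / 100 = 0.1, 8 cm / 100 = 0.08.

>>> servo_tool([
  [0,0,0,0],
  [0,0,0,0],
  [0,0,0,0],
  [0,0,0,0],
  [0,0,0,0],
  [0,0,0.02,0],
  [0,0,0.05,0],
  [0,0,0.08,0],
  [0,0,0.1,0],
  [0,0,0.1,0],
  [0,0,0.1,0],
], claw=0)

```text
time: 12.57
ee_pos: [0.4657, 0.1682, 0.1342]
tcp_rot: [179.9, 0.1, 159.4]
wrist_force: [-0.5, -0.9, -0.5]
opening: 0.0852
grasp_force: 0.0
```

```bash
python3 - <<'E'
from tower import *
o,im,P=snap("w8"); print(o["ee_pos"],o["tcp_rot"],o["time"],o["opening"],o["wrist_force"])
print(tower(im,P,.051))
s=camera("side")[:,:,::-1]; S=pose("side")
for z in (.007,.031,.051): print(z,proj(S,[.4643,.1675,z]).round(1))
g=(292,182); c=cv2.resize(s[g[1]-40:g[1]+40,g[0]-40:g[0]+40],None,fx=5,fy=5,interpolation=cv2.INTER_CUBIC)
v=np.zeros((400,800,3),np.uint8); v[:,:400]=im[:,120:520]; v[:,400:]=c; cv2.imwrite("pics/v8.png",v)
E
```

```text
[0.46574564 0.1681958  0.13421258] [1.79923555e+02 8.80583266e-02 1.59440240e+02] 12.5667 0.08515831456876971 [-0.45188334 -0.87736944 -0.47013071]
(array([462.6, 168.3]), array([84. , 74.1]), 'rim', array([463.2, 169. ]), array([59.4, 68.2]))
0.007 [[291.8 188.6]]
0.031 [[291.6 181.2]]
0.051 [[291.5 174.9]]
```

View pics/v8.png

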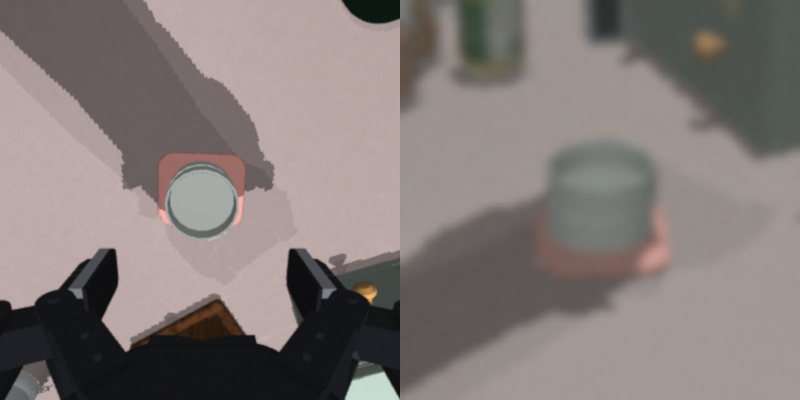

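The tower is nested level: one straight cylinder in the side crop, with its rim at crop row 164, exactly where z = 51 mm projects. Next is the bottle.

Converted, -47.6 cm / 100 = -0.476, 12.5 cm / 100 = 0.125.

>>> servo_tool([
  [0,0,0.03,0],
  [0,-0.02,0.06,0],
  [0,-0.05,0.09,0],
  [0,-0.085,0.11,0],
  [0,-0.12,0.125,0],
  [0,-0.155,0.125,0],
  [0,-0.19,0.125,0],
  [0,-0.225,0.125,0],
  [0.01,-0.26,0.125,0],
  [0.025,-0.295,0.125,0],
  [0.04,-0.33,0.125,0],
  [0.055,-0.365,0.125,0],
  [0.07,-0.4,0.125,0],
  [0.085,-0.435,0.12,0],
  [0.093,-0.46,0.11,0],
  [0.098,-0.476,0.1,0],
  [0.098,-0.476,0.1,0],
  [0.098,-0.476,0.1,0],
  [0.098,-0.476,0.1,0],
])

```text
time: 14.25
ee_pos: [0.5628, -0.3074, 0.2327]
tcp_rot: [180.0, -0.1, 159.4]
wrist_force: [0.2, 0.8, -0.7]
opening: 0.0851
grasp_force: 0.0
```

```bash
cat > cap.py <<'E'
from tower import *
o,im,P=snap("cap%d"%(get_obs()["time"]*100)); print(o["ee_pos"],o["tcp_rot"],o["time"],o["q"].round(1))
hsv=cv2.cvtColor(im,cv2.COLOR_BGR2HSV).astype(int); c0=(.5635,-.308)
print(proj(P,[*c0,.111]), [tuple(hsv[int(v),int(u)]) for u,v in proj(P,[[c0[0]+d,c0[1],.111] for d in (-.04,-.033,-.028,-.024,-.01,0,.01,.024,.028,.033)])])
for s in (10,16,20):
    m=((hsv[...,1]<s)&(im.max(2)>60))
    a=np.linspace(0,6.283,60); g=proj(P,np.c_[c0[0]+.033*np.cos(a),c0[1]+.033*np.sin(a),np.full(60,.111)])
    mm=np.zeros(m.shape,np.uint8); cv2.fillPoly(mm,[g.round().astype(np.int32)],1)
    k=big(cv2.morphologyEx((m*mm).astype(np.uint8),cv2.MORPH_OPEN,np.ones((3,3))),g.mean(0))
    w=(cast(P,cv2.convexHull(k.astype(np.int32))[:,0],.111)[:,:2]*1000).astype(np.float32); print(s,cv2.fitEllipse(w))
E
python3 cap.py
```

```text
[ 0.56282252 -0.30744067  0.23268806] [ 1.79977873e+02 -8.42035802e-02  1.59444768e+02] 14.25 [-28.6  18.4  25.8  97.6   0.   -8.1]
[[322.02359333 196.11717954]] [(np.int64(3), np.int64(28), np.int64(110)), (np.int64(0), np.int64(5), np.int64(100)), (np.int64(50), np.int64(8), np.int64(97)), (np.int64(66), np.int64(8), np.int64(159)), (np.int64(75), np.int64(10), np.int64(156)), (np.int64(70), np.int64(10), np.int64(152)), (np.int64(68), np.int64(7), np.int64(147)), (np.int64(54), np.int64(8), np.int64(154)), (np.int64(2), np.int64(28), np.int64(163)), (np.int64(2), np.int64(25), np.int64(163))]
10 ((544.736083984375, -290.86334228515625), (5.7893171310424805, 21.57870864868164), 129.0791778564453)
16 ((560.7896728515625, -308.2312927246094), (52.23151397705078, 54.944034576416016), 73.71299743652344)
20 ((560.881591796875, -308.2322998046875), (52.91621017456055, 55.18463134765625), 69.84185028076172)
```

```bash
python3 - <<'E'
from tower import *
import glob
im=cv2.imread(sorted(glob.glob("pics/cap*.png"))[-1]); P=pose("wrist",get_obs()); hsv=cv2.cvtColor(im,cv2.COLOR_BGR2HSV).astype(int)
for lo in (115,125,135):
    k=big(cv2.morphologyEx(((hsv[...,1]<18)&(im.max(2)>lo)).astype(np.uint8),cv2.MORPH_OPEN,np.ones((3,3))),(322,196))
    w=(cast(P,cv2.convexHull(k.astype(np.int32))[:,0],.111)[:,:2]*1000).astype(np.float32); print(lo,cv2.fitEllipse(w),cv2.minEnclosingCircle(w))
E
```

```text
115 ((562.3595581054688, -308.53564453125), (52.343326568603516, 52.67401885986328), 137.0373992919922) ((562.2123413085938, -308.46832275390625), 26.59523582458496)
125 ((562.6522216796875, -308.58709716796875), (51.716102600097656, 52.588890075683594), 159.63833618164062) ((562.2215576171875, -308.45703125), 26.58403205871582)
135 ((562.8798828125, -308.6861267089844), (51.21319580078125, 52.43994140625), 157.17588806152344) ((562.2215576171875, -308.45703125), 26.58403205871582)
```

Converted, -14.8 cm / 100 = -0.148, -14.5 cm / 100 = -0.145.

>>> servo_tool([
  [0,-0.001,-0.03,0],
  [0,-0.001,-0.06,0],
  [0,-0.001,-0.09,0],
  [0,-0.001,-0.115,0],
  [0,-0.001,-0.135,0],
  [0,-0.001,-0.145,0],
  [0,-0.001,-0.148,0],
  [0,-0.001,-0.148,0],
  [0,-0.001,-0.148,0],
])

```text
time: 15.05
ee_pos: [0.5638, -0.3091, 0.0871]
tcp_rot: [-180.0, 0.1, 159.5]
wrist_force: [-0.3, -0.8, -0.5]
opening: 0.0853
grasp_force: 0.0
```

>>> servo_tool([
  [0,0,0,0],
  [0,0,0,0],
  [0,0,0,0],
  [0,0,0,0],
  [0,0,0,0],
  [0,0,0,0],
  [0,0,0,0],
  [0,0,0,0],
], claw=1, force=30)

```text
time: 15.72
ee_pos: [0.5635, -0.3091, 0.0857]
tcp_rot: [180.0, 0.1, 159.4]
wrist_force: [1.3, 2.0, 5.7]
opening: 0.0522
grasp_force: 32.0
```

Converted, -0.4 cm / 100 = -0.004, -0.3 cm / 100 = -0.003.

>>> servo_tool([
  [0,0,0,0],
  [0,0,0,0],
  [0,0,-0.001,0],
  [0,0,-0.002,0],
  [0,0,-0.003,0],
  [0,0,-0.004,0],
  [0,0,-0.004,0],
  [0,0,-0.004,0],
], force=80)

```text
time: 16.38
ee_pos: [0.5637, -0.3091, 0.0825]
tcp_rot: [180.0, 0.1, 159.5]
wrist_force: [0.2, 2.5, 11.4]
opening: 0.0511
grasp_force: 82.4
```

Converted, -0.05 cm / 100 = -0.0005, 0.3 rad / 1.5708 = 0.191.

>>> servo_tool([
  [0,0,-0.0005,0],
  [0,0,-0.0005,0.0255],
  [0,0,-0.0005,0.0637],
  [0,0,-0.0005,0.1082],
  [0,0,-0.0005,0.1528],
  [0,0,-0.0005,0.191],
  [0,0,-0.0005,0.191],
])

```text
time: 16.97
ee_pos: [0.5637, -0.3094, 0.0822]
tcp_rot: [-179.9, 0.1, 176.8]
wrist_force: [-1.2, 1.2, 10.5]
opening: 0.051
grasp_force: 82.5
```

```bash
python3 -c "
from h import *
o=get_obs(); print(o['torque'],o['wrist_force'],o['ee_pos'],o['tcp_rot'],o['q'].round(1))"
```

```text
[ 0.31691785 -0.02622044  0.05120242] [-1.18330406  1.24037559 10.46744142] [ 0.56370068 -0.30940169  0.08224399] [-1.79937237e+02  1.19282634e-01  1.76846954e+02] [-28.8  17.2   7.7  80.4  -0.  -25.6]
```

Converted, -0.05 cm / 100 = -0.0005, 0.85 rad / 1.5708 = 0.5411.

>>> servo_tool([
  [0,0,-0.0005,0.0318],
  [0,0,-0.0005,0.0764],
  [0,0,-0.0005,0.121],
  [0,0,-0.0005,0.1655],
  [0,0,-0.0005,0.2101],
  [0,0,-0.0005,0.2546],
  [0,0,-0.0005,0.2992],
  [0,0,-0.0005,0.3438],
  [0,0,-0.0005,0.3883],
  [0,0,-0.0005,0.4329],
  [0,0,-0.0005,0.4775],
  [0,0,-0.0005,0.5157],
  [0,0,-0.0005,0.5411],
  [0,0,-0.0005,0.5411],
  [0,0,-0.0005,0.5411],
])

```text
time: 18.22
ee_pos: [0.5637, -0.3097, 0.0819]
tcp_rot: [-179.8, 0.0, -134.7]
wrist_force: [1.1, -0.0, 12.3]
opening: 0.0509
grasp_force: 82.6
```

```bash
python3 -c "
from h import *
o=get_obs(); print(o['torque'],o['wrist_force'],o['ee_pos'],o['tcp_rot'],o['q'].round(1))
S=pose('side'); s=camera('side')[:,:,::-1]; a=cv2.imread('pics/side0.png')
g=proj(S,[[.5625,-.3085,z] for z in (.02,.05,.07)]).round().astype(int); print(g)
for u,v in g: print([tuple(int(t) for t in im[v-1:v+2,x-1:x+2].mean((0,1))) for im in (a,s) for x in range(u-9,u+10,3)])"
```

```text
[0.10084959 0.00533109 0.04445004] [ 1.10480948 -0.01371054 12.27318171] [ 0.56373115 -0.30966403  0.08193653] [-1.79839977e+02  1.81800803e-02 -1.34664073e+02] [-28.8  17.2   7.7  80.3  -0.  -74.1]
[[429 266]
 [431 255]
 [432 247]]
[(110, 111, 108), (119, 119, 115), (124, 125, 121), (128, 129, 124), (127, 128, 123), (127, 128, 123), (123, 124, 120), (112, 113, 109), (121, 122, 118), (127, 127, 123), (131, 132, 127), (131, 132, 127), (130, 131, 126), (126, 127, 122)]
[(109, 111, 108), (100, 103, 104), (78, 86, 92), (64, 73, 84), (56, 67, 80), (61, 70, 82), (78, 84, 89), (110, 112, 109), (101, 104, 105), (79, 86, 93), (61, 72, 84), (55, 67, 81), (61, 71, 83), (79, 85, 91)]
[(56, 65, 79), (65, 75, 90), (80, 90, 99), (95, 102, 106), (101, 109, 112), (98, 105, 105), (83, 91, 95), (65, 73, 81), (92, 99, 99), (107, 113, 110), (115, 119, 114), (115, 119, 114), (114, 118, 113), (110, 115, 110)]
```

The label rows at z = 20 and 50 mm look unchanged, so only the cap turned. I'll lift slowly.

Converted, 1.2 cm / 100 = 0.012, 1 cm / 100 = 0.01.

>>> servo_tool([
  [0,0,0.002,0],
  [0,0,0.004,0],
  [0,0,0.007,0],
  [0,0,0.01,0],
  [0,0,0.012,0],
  [0,0,0.012,0],
])

```text
time: 18.77
ee_pos: [0.5628, -0.309, 0.0921]
tcp_rot: [180.0, -0.0, -134.7]
wrist_force: [0.4, -0.2, -0.9]
opening: 0.0506
grasp_force: 83.0
```

Free: the wrist carries only about the cap's weight. I'll lift the rest of the way.

>>> servo_tool([
  [0,0,0.004,0],
  [0,0,0.01,0],
  [0,0,0.017,0],
  [0,0,0.025,0],
  [0,0,0.033,0],
  [0,0,0.04,0],
  [0,0,0.044,0],
  [0,0,0.045,0],
  [0,0,0.045,0],
  [0,0,0.045,0],
  [0,0,0.045,0],
  [0,0,0.045,0],
])

```text
time: 19.77
ee_pos: [0.5629, -0.3089, 0.1368]
tcp_rot: [180.0, -0.0, -134.7]
wrist_force: [-0.5, -0.1, -0.4]
opening: 0.0512
grasp_force: 83.0
```

```bash
python3 - <<'E'
from h import *
o=get_obs(); print(o['wrist_force'],o['ee_pos'],o['tcp_rot'],o['qd'].round(2),o['time'],o['opening'])
S=pose('side'); s=camera('side')[:,:,::-1].astype(int); a=cv2.imread('pics/side0.png').astype(int)
for z in (.02,.05,.07,.09,.098,.115,.125,.145,.155):
    u,v=proj(S,[.5625,-.3085,z])[0].round().astype(int); print(z,(u,v),a[v,u-6:u+7:6].tolist(),s[v,u-6:u+7:6].tolist())
# anything else moved, away from the arm? tower, tub, glass, honey patches
for n,x in dict(tower=(.464,.168,.03),tub=(.584,-.078,.04),glass=(.599,-.151,.04),honey=(.32,-.258,.04),blister=(.385,-.075,.003)).items():
    u,v=proj(S,x)[0].round().astype(int); print(n,np.abs(s-a)[v-12:v+12,u-12:u+12].mean().round(1))
E
```

```text
[-0.5205846  -0.0725039  -0.44321707] [ 0.56293869 -0.30891335  0.13676676] [ 1.79955374e+02 -1.39694103e-02 -1.34665139e+02] [-0.02  0.01  0.11  0.02  0.    0.08] 19.7667 0.05119845214011565
0.02 (np.int64(429), np.int64(266)) [[119, 120, 116], [129, 129, 125], [128, 129, 124]] [[122, 122, 118], [132, 132, 127], [131, 132, 127]]
0.05 (np.int64(431), np.int64(255)) [[104, 107, 107], [59, 69, 81], [57, 66, 80]] [[105, 108, 108], [59, 69, 82], [56, 67, 80]]
0.07 (np.int64(432), np.int64(247)) [[63, 74, 90], [100, 106, 107], [103, 109, 107]] [[51, 66, 86], [46, 59, 78], [45, 58, 75]]
0.09 (np.int64(433), np.int64(240)) [[109, 113, 109], [117, 122, 117], [125, 130, 125]] [[54, 63, 78], [51, 63, 80], [50, 63, 80]]
0.098 (np.int64(434), np.int64(236)) [[184, 189, 186], [219, 222, 220], [219, 222, 220]] [[58, 73, 94], [54, 64, 80], [60, 73, 95]]
0.115 (np.int64(435), np.int64(230)) [[212, 217, 214], [227, 230, 228], [216, 219, 217]] [[142, 147, 157], [96, 116, 126], [95, 74, 65]]
0.125 (np.int64(435), np.int64(226)) [[223, 226, 224], [221, 224, 222], [172, 184, 186]] [[130, 134, 138], [118, 122, 118], [113, 117, 111]]
0.145 (np.int64(437), np.int64(218)) [[142, 146, 155], [141, 144, 154], [100, 102, 101]] [[110, 113, 108], [124, 129, 122], [125, 130, 123]]
0.155 (np.int64(437), np.int64(213)) [[134, 137, 145], [97, 99, 97], [98, 100, 97]] [[134, 139, 132], [134, 139, 131], [136, 141, 134]]
tower 36.8
tub 4.3
glass 4.8
honey 11.0
blister 5.1
```

```bash
python3 -c "
from workcell import *
print(job_done())"
```

```text
the job is handed in; nothing more can be done
None
```

The job is handed in, and by my own checks it was done as asked. The full compartment sits mid-tray with the empty one nested level on it. The bottle is open and upright where it stood, and the cap is held still and level about 3.5 cm above the mouth.

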